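Unlock the bead tray and crank it out

ROBOT

A 6-joint arm with a two-finger parallel gripper is mounted at the origin on the work surface. World frame = base frame: x ahead of the robot, y to its left, z up, the work surface at z = 0. Lengths are in m, angles in rad, forces in N, time in s.
With the tool pointing down it reaches from about 0.375 to 0.9 m from the base axis. Payload 3.1 kg.
Tool frame: the origin (TCP) lies on the mounting face of the last link; the fingertips stand 173 mm ahead of it and the grasp point (between the pads) lies 155 mm ahead of it; x points along the fingers, z is the direction in which the jaws open and shut, and the axes are right-handed (so a half turn about x gives the same grasp; the last joint's range is limited). The gripper opens to 85 mm and grips with 20 to 120 N. Pads are 22 mm wide; open, the fingers measure 114 mm over their backs; the gripper's body (76 mm by 85 mm) begins 54 mm behind the grasp point. The pads swing forward as they close: fully open they stand 13 mm farther back than shut.
Start: joints at [1.06, 0.527, 1.433, -0, 1.181, -0.178], TCP at [0.204, 0.591, 0.405] pointing down, gripper open.
Joint ranges: [-3.08, 3.08], [-0.75, 2.2], [0.22, 2.44], [-1.43, 4.57], [0, 2.65], [-2.85, 2.85]. Speed limits (rad/s): [2.79, 2.79, 3.14, 3.14, 3.14, 3.14].

INTERFACE

Orientations are given as a unit quaternion [w, x, y, z].
In Python, from bench import robot gives the robot as it stands. The module is installed in compiled form; this text tells all that it offers.
- The arm moves only by the tool step_arm, never from a script. Its argument "series" is a list of rows, each a list of 7 numbers: the turn, a rotation vector about the tool's x, y, z in rad, then the shift along the tool's x, y, z in mm, then the opening, from 0 (shut) to 1 (fully open). In form: [[wx, wy, wz, tx, ty, tz, gripper], ...]. A call has 1 to 12 rows; each row is the pose to reach, as a shift and turn from the pose commanded when the call began, along the tool's axes at that moment; what a row does not reach only later rows make up. A row lasts 1/12 s, in which the tool goes at most 41.7 mm and 7.16 degrees, less where a joint would pass 70% of its speed; a pose out of reach is approached as far as the arm can. A call with a gripper value outside its range is refused whole. The fingers move at their own pace and stop on an object; "grip_force" is the grip in N (left out, the last holds). Time passes only in rows, so rows that repeat a pose let the fingers close. It gives the time, the measured TCP pose, the force and the opening at its end, in the units of the state.
- robot.observe(): the state, without advancing time (a new reading comes with each control period).
- robot.camera(name): name is "scene" or "top"; returns (picture, depth): 420x560x3 uint8, red, green, blue; 420x560 float32, m along the optical axis (not along the pixel's ray), 0 where there is no reading.
- robot.camera_model(name): a dict with "K" (3x3 intrinsics, pixels), "T" (4x4, takes a point from camera to world coordinates). Camera axes: x right, y up, looking along -z (the intrinsics and any distortion apply to the point x, -y, -z); pixel columns grow to the right and rows downward; lengths in m; the calibration is good to about 2 mm. A picture is of the moment at which its call begins. camera_model takes no time and is no camera call.
- robot.hand_in(): hands the job in, once; it reports no verdict.
Trained networks look in the newest picture that a camera, given by its name, has taken for a name from the list of things; names that differ only in an ending like _2 or _b are one class to them, and where a whole thing is asked for, a point or a joint stands for the part that bears it (a point fixed in the world has none). Each returns a list of dicts, best first, with "confidence" (0 to 1); they miss things now and then, are a little off and sometimes report something else, mostly with a low value. They report only what shows in the picture. A call takes as long as a camera call. They do not tell look-alikes from the thing itself.
- robot.recognise(label, camera): "box" ([left, top, right, bottom] in pixels, round what is visible of it).
- robot.spot_point(label, camera): "at" ([column, row] in pixels: a listed point, or the origin of a listed thing).
The state is a dict: "t": time; "qpos": joint angles; "joint_velocities": joint speeds; "joint_efforts": joint torques, N m; "tcp_pos": TCP position; "eef_rot": TCP orientation; "ft_force": force on the tool from outside, world axes, zero at the start; "wrist_torque": the same for the moment, N m; "gripper_width": finger opening in m.
Only numpy, scipy, OpenCV 4.12 (cv2) and the standard library are available. Lean on these libraries where they do the work, as an engineer would, in place of code of your own. Each camera call takes 0.05 s, during which the arm holds its last target. There are 200 camera calls.

TASK

The bead tray is locked under its dust hood by an upright steel locking pin. Draw the pin out and park it fully home in the side notch of the pin rest, hanging upright by its collar, and leave it there; then turn the hand crank clockwise two full turns until the tray is all the way out at its stop. Move the tray only with the crank, and leave the other things on the table where they stand.

Things in the scene. Friction and masses are not known exactly. Their poses are not given: they have to be found in the camera images.
- machine: Fixed bead tray machine; origin on the table, z up. In its frame (mm): grey base x -170..90, y -75..75, 14 thick; frosted dust hood x 0..90, y -79..79, 70 high; lug 50 x 50, 50 high, with the pin's bore at x -40, y -125; gearbox 90 x 80, 72 high, at x -40, y 125, the crank on top. The tray comes out towards its -x.
- tray: Frosted open bead tray 130 x 130 x 40 mm, rim 58 mm above the table. A steel ear on its -y side (44 mm wide, 8 mm thick, top 60 mm above the table) reaches over the lug; the pin passes through it. Origin: centre of its underside. It starts at x +15 mm in the machine's frame and slides 100 mm to -x over the crank's two turns.
- pin: Steel pin upright in the bore, 100 mm long, about 0.1 kg; origin at its lower tip, z up along it. Shank 12 mm diameter from 0 to 50 mm (chamfered tip), collar 26 mm diameter from 50 to 55 mm, round grip 20 mm diameter from 55 to 100 mm. At the start the collar rests on the tray's ear, its underside 60 mm above the table: draw it up more than 50 mm.
- pin_collar (a point): The centre of the underside of the pin's collar (50 mm above its tip).
- bore (a point): The centre of the bore's mouth on the upper face of the tray's ear, 60 mm above the table, as it is with the tray in; fixed to the machine.
- pin_rest: Fixed grey stand: foot 90 x 90 mm, 12 mm high, column at its rear (+x), and a level steel plate 81 x 70 x 8 mm, top face 93 mm above the table. A notch 17 mm wide is cut through the plate from its front edge, open to the rest's own -x, running 34 mm inward along +x; free air under it down to the foot. Origin on the table, z up.
- notch (a point): Where the centre of the collar's underside lies when the pin is fully home in the notch: on the notch's centre line, at the plate's top face, 93 mm above the table, 28 mm inward of the plate's front edge (6 mm before the notch's inner end). Axes as the pin rest's: the notch opens towards -x.
- crank (a joint): Hand crank on the gearbox, vertical axis; reads 0 at the start (knob towards the machine's own -x of its axis) and grows as it turns clockwise seen from above, up to its end stop at 12.57 rad (two turns), where the tray is fully out. It needs about 0.12 N m; blocked while the pin is in.
- crank_axis (a point): A point on the crank's vertical axis at the middle height of the knob, 108 mm above the table.
- crank_knob (a point): The middle of the crank's upright black knob: 24 mm diameter, 50 mm high (87 to 137 mm above the table), 50 mm from the crank's axis; its sleeve spins freely, so the gripper need not turn with the crank. The crank's flat arm below is at 77 to 85 mm height.
- jar: Loose glass jar with a metal lid, 60 mm diameter, 75 mm high; origin at the centre of its underside. Bystander.
- bowl: Loose white bowl, 100 mm diameter, 35 mm high; origin at the centre of its underside. Bystander.
- tumbler: Loose amber drinking tumbler, 72 mm diameter, 95 mm high; origin at the centre of its underside. Bystander.
- spool: Loose empty wooden spool standing on end, 60 mm diameter, 50 mm high; origin at the centre of its underside. Bystander.
Not all that is in view belongs to the job. What is shaped like the pin_rest but yellow is not meant.

How it is judged:
By the outcome, as a careful person would: the job done as asked, in the order asked, and still so for the second after the job is handed in, with the robot touching nothing.
It also fails if it takes over 72 s, if anything falls off the work surface, if the arm or the gripper's body presses on something with over 40 N, if the wrist force passes 120 N, or if a joint passes its speed limit or range.

## Working session

There is one attempt and no reset: what is moved stays moved. The work goes in short steps, Python scripts to look and compute and a tool call to move; the robot and the scene stay as the last step left them, time stands still between calls to the robot, and variables do not carry over. Pictures are saved under pics/ and viewed, about 8 in all and at most 12, crops included, and the job is handed in when it is done.

Besides the shell and the picture viewer there is one more tool, called after "Emit:" in YAML: its name, and indented under it one key for each argument. step_arm: Moves the arm, as the interface text tells. Its arguments: {"type":"object","properties":{"series":{"type":"array"},"grip_force":{"type":"number"}},"required":["series"]}

```bash
mkdir -p pics; cat > h.py <<'E'
import numpy as np, cv2
from bench import robot
from scipy.spatial.transform import Rotation as R
def save(img,n): cv2.imwrite('pics/'+n,img[:,:,::-1])
def world(cam,uv,depth=None,z=None):
    m=robot.camera_model(cam);K=np.array(m['K']);T=np.array(m['T'])
    d=m.get('dist',m.get('D'));p=cv2.undistortPoints(np.array([[uv]],float),K,None if d is None else np.array(d))[0,0]
    r=T[:3,:3]@np.array([p[0],-p[1],-1.]);o=T[:3,3]
    s=depth if depth is not None else (z-o[2])/r[2]
    return o+s*r
def proj(cam,P):
    m=robot.camera_model(cam);K=np.array(m['K']);T=np.array(m['T'])
    c=T[:3,:3].T@(np.array(P)-T[:3,3]);q=K@np.array([c[0],-c[1],-c[2]]);return q[:2]/q[2]
E
python3 - <<'E'
from h import *
for c in ('scene','top'):
    p,d=robot.camera(c); save(p,c+'0.png'); np.save(c+'0.npy',d); np.save(c+'0i.npy',p)
    m=robot.camera_model(c); print(c,m.keys(),np.round(m['T'],3).tolist(),np.round(m['K'],1).tolist())
    for k in m:
        if k not in 'KT': print(k,m[k])
    for l in ['pin_collar','bore','notch','crank_axis','crank_knob','pin_rest','machine','tray','pin']:
        print(l,[(np.round(x['at']).tolist(),round(x['confidence'],2)) for x in robot.spot_point(l,c)])
s=robot.observe(); print(s['tcp_pos'],s['eef_rot'],s['ft_force'],s['t'],s['gripper_width'])
E
```

```text
scene dict_keys(['K', 'T']) [[0.706, -0.526, 0.474, 1.128], [0.708, 0.514, -0.484, -0.637], [0.011, 0.678, 0.735, 1.046], [0.0, 0.0, 0.0, 1.0]] [[470.8, 0.0, 289.2], [0.0, 470.8, 210.5], [0.0, 0.0, 1.0]]
pin_collar [([275.0, 225.0], 0.65)]
bore [([277.0, 227.0], 0.86)]
notch [([170.0, 207.0], 0.94), ([182.0, 271.0], 0.93), ([86.0, 266.0], 0.9)]
crank_axis [([330.0, 164.0], 0.94), ([314.0, 159.0], 0.72)]
crank_knob [([313.0, 162.0], 0.47)]
pin_rest [([174.0, 229.0], 0.97), ([184.0, 287.0], 0.96), ([329.0, 163.0], 0.66), ([99.0, 284.0], 0.61)]
machine [([316.0, 216.0], 0.73)]
tray [([318.0, 220.0], 0.75), ([331.0, 164.0], 0.64)]
pin [([281.0, 238.0], 0.63)]
top dict_keys(['K', 'T']) [[-0.011, 0.992, -0.127, 0.268], [-1.0, -0.011, 0.003, -0.013], [0.001, 0.127, 0.992, 1.709], [0.0, 0.0, 0.0, 1.0]] [[458.7, 0.0, 277.4], [0.0, 458.7, 205.5], [0.0, 0.0, 1.0]]
pin_collar [([287.0, 198.0], 0.62)]
bore [([286.0, 197.0], 0.71)]
notch [([339.0, 258.0], 0.96), ([415.0, 255.0], 0.95), ([362.0, 209.0], 0.74)]
crank_axis [([217.0, 205.0], 0.65), ([362.0, 207.0], 0.54)]
crank_knob [([217.0, 221.0], 0.69), ([249.0, 196.0], 0.41)]
pin_rest [([404.0, 257.0], 0.87), ([360.0, 210.0], 0.8), ([336.0, 262.0], 0.72)]
machine [([250.0, 195.0], 0.88), ([246.0, 187.0], 0.65)]
tray [([243.0, 187.0], 0.87), ([215.0, 203.0], 0.69), ([361.0, 207.0], 0.32)]
pin [([285.0, 198.0], 0.56), ([214.0, 204.0], 0.31), ([218.0, 219.0], 0.15)]
[0.20412274 0.59069028 0.40473523] [ 0.57591271 -0.41029081  0.57589408  0.41028284] [ 0.0839362   0.27485531 -0.34035678] 1.0 0.08531395903692908
```

```bash
python3 - <<'E'
from h import *
p=np.load('scene0i.npy')[110:340,50:430]; save(cv2.resize(p,None,fx=2.1,fy=2.1,interpolation=3),'a.png')
p=np.load('top0i.npy')[140:320,180:460]; save(cv2.resize(p,None,fx=2.8,fy=2.8,interpolation=3),'b.png')
E
```

```text
(no output)
```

View pics/a.png

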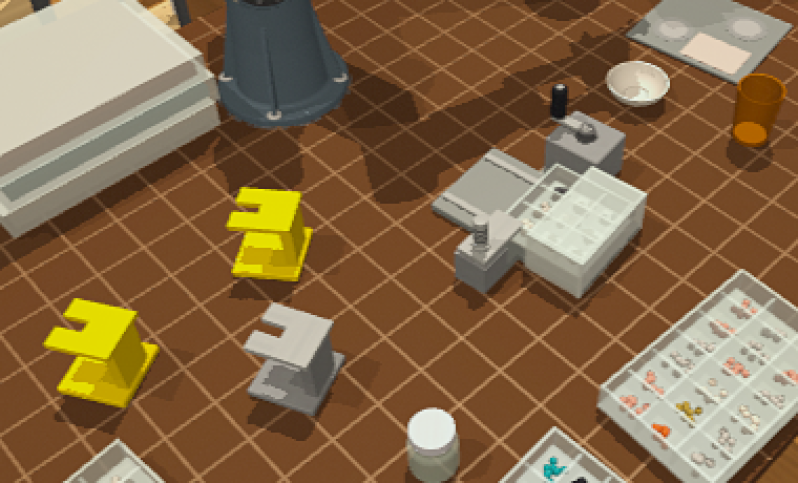

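View pics/b.png

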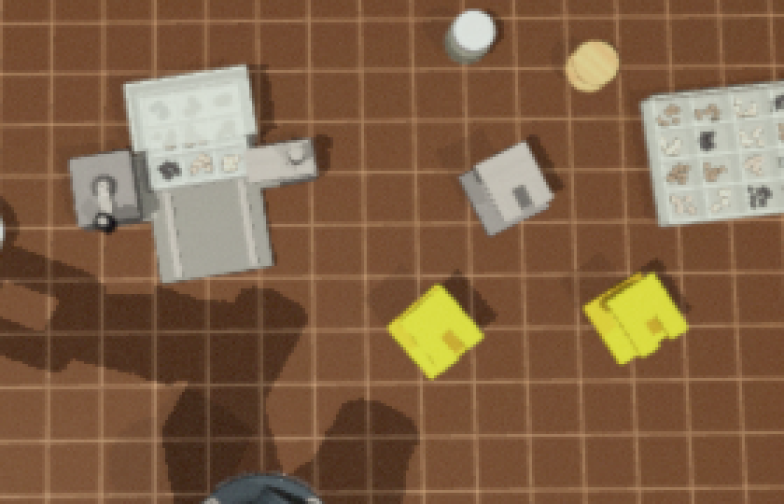

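The scene crop shows the grey rest with its notch at about (182,271) in the full image. The two yellow look-alikes are at (170,207) and (86,266). In the top view, grey is at (362,209) and yellow at (339,258) and (415,255). I choose grey. The pin is at scene (277,222) and top (286,196), and the knob is at scene (313,160) and top (217,220). Next I measure them with depth.

```bash
cat >> h.py <<'E'
def cloud(cam,d,box):
    l,t,r,b=box;v,u=np.mgrid[t:b,l:r];m=robot.camera_model(cam);K=np.array(m['K']);T=np.array(m['T'])
    D=d[t:b,l:r];ok=D>0
    x=(u-K[0,2])/K[0,0]*D;y=(v-K[1,2])/K[1,1]*D
    P=np.stack([x,-y,-D],-1)@T[:3,:3].T+T[:3,3]
    return P[ok],np.stack([u,v],-1)[ok]
E
python3 - <<'E'
from h import *
dt=np.load('top0.npy');ds=np.load('scene0.npy')
# plate
for cam,d,box in(('top',dt,(335,185,385,230)),('scene',ds,(160,245,220,315))):
    P,_=cloud(cam,d,box); print(cam,'floor z',np.percentile(P[:,2],10))
    Q=P[(abs(P[:,2]-.093)<.006)]; r=cv2.minAreaRect((Q[:,:2]*1000).astype(np.float32)); print(len(Q),'z',Q[:,2].mean(),r,cv2.boxPoints(r).round().tolist())
    if cam=='scene':
        g=np.zeros((26,26),int); o=Q[:,:2].min(0)
        for q in Q: i=((q[:2]-o)/.005).astype(int); g[tuple(np.minimum(i,25))]+=1
        print(o); print('\n'.join(''.join('#' if c else '.' for c in row[::-1]) for row in g[::-1]))
        np.save('plate.npy',Q)
def top(cam,d,box,zmin,zmax,n):
    P,_=cloud(cam,d,box);Q=P[(P[:,2]>zmin)&(P[:,2]<zmax)];print(n,cam,len(Q),Q.mean(0).round(4) if len(Q) else '',np.ptp(Q,axis=0).round(3) if len(Q) else '')
for z in((.08,.12),(.102,.118)):
    top('top',dt,(275,185,300,210),*z,'pin');top('scene',ds,(262,205,292,235),*z,'pin')
top('top',dt,(205,208,230,232),.125,.145,'knobtop');top('scene',ds,(300,145,325,175),.125,.145,'knobtop');top('scene',ds,(300,145,325,175),.095,.145,'knob')
for l,cam,uv,z in(('axis','top',(217,205),.108),('axis','scene',(330,164),.108),('bore','top',(286,197),.06),('bore','scene',(277,227),.06),('knob','top',(217,221),.112),('knob','scene',(313,162),.112),('notch','scene',(182,271),.093),('notch','top',(362,209),.093),('rest','scene',(184,287),0)):
    print(l,cam,world(cam,uv,z=z).round(4))
# machine: gearbox top z~.072, hood top z~.07
for cam,d,box in(('top',dt,(200,150,300,245)),('scene',ds,(240,150,370,260))):
    P,_=cloud(cam,d,box)
    Q=P[abs(P[:,2]-.071)<.004]; k=Q[:,0]<9
    for n,s in(('gear',(Q[:,1]>.12)),('hood',(Q[:,1]<.12))):
        q=Q[s]
        if len(q)>20: print(cam,n,len(q),q.mean(0).round(3),cv2.minAreaRect((q[:,:2]*1000).astype(np.float32)))
E
```

```text
top floor z -0.004594297495140465
368 z 0.0929557230086783 ((475.1110534667969, -323.5283508300781), (80.83879089355469, 72.00239562988281), 25.803319931030273) [[423.0, -309.0], [454.0, -374.0], [527.0, -338.0], [496.0, -274.0]]
scene floor z -0.002929099312184835
755 z 0.09195466907272931 ((475.2459411621094, -325.9438171386719), (83.6718978881836, 73.4463119506836), 25.257455825805664) [[422.0, -311.0], [453.0, -377.0], [529.0, -341.0], [497.0, -275.0]]
[ 0.42536216 -0.37494226]
..........................
..........................
..........................
..........................
..........................
..................#.......
................####......
..............#######.....
............#########.....
..........############....
........##############....
.......###############....
......#################...
......#################...
.......#################..
........################..
........#################.
.........########..######.
.........#######...#######
.........#######...#######
...........######...######
...........#######..#####.
...........#######.
[... 645 characters left out ...]
0.4202 0.1936 0.112 ]
knob scene [0.4355 0.1685 0.112 ]
notch scene [ 0.4721 -0.3397  0.093 ]
notch top [ 0.4592 -0.3182  0.093 ]
rest scene [ 0.4534 -0.3374  0.    ]
top gear 558 [0.52  0.176 0.071] ((524.0174560546875, 178.90805053710938), (104.3016357421875, 217.8943328857422), 66.68395233154297)
top hood 547 [0.58  0.062 0.071] ((555.998046875, 33.37635040283203), (151.25357055664062, 173.840087890625), 8.576266288757324)
scene gear 719 [0.521 0.173 0.07 ] ((527.0101318359375, 181.55441284179688), (106.47503662109375, 211.8098907470703), 72.165771484375)
scene hood 849 [0.582 0.06  0.07 ] ((579.5757446289062, 27.624526977539062), (191.0277862548828, 115.4403305053711), 84.05648040771484)
```

```bash
cat >> h.py <<'E'
def rect(cam,img,c,yaw,z,half,s=0.25):
    """patch of plane z, centre c (m), local x up, local y left, s mm/px"""
    n=int(2*half/s);i,j=np.mgrid[0:n,0:n];a=(half-i*s)/1e3;b=(half-j*s)/1e3
    X=c[0]+a*np.cos(yaw)-b*np.sin(yaw);Y=c[1]+a*np.sin(yaw)+b*np.cos(yaw)
    m=robot.camera_model(cam);K=np.array(m['K']);T=np.array(m['T'])
    C=(np.stack([X,Y,np.full_like(X,z)],-1)-T[:3,3])@T[:3,:3]
    u=C[...,0]/-C[...,2]*K[0,0]+K[0,2];v=-C[...,1]/-C[...,2]*K[1,1]+K[1,2]
    return cv2.remap(img,u.astype(np.float32),v.astype(np.float32),cv2.INTER_CUBIC)
E
python3 - <<'E'
from h import *
st=np.load('scene0i.npy');tp=np.load('top0i.npy')
c=(.475,-.3247);yaw=np.radians(25.6)
o=np.hstack([rect('scene',st,c,yaw,.093,50),rect('top',tp,c,yaw,.093,50)])
for k in(0,400):
    cv2.rectangle(o,(k+60,38),(k+340,362),(255,0,0),1); cv2.line(o,(k+200,370),(k+200,390),(0,255,0),1)
save(o,'c.png')
s=robot.observe();r=R.from_quat(np.roll(s['eef_rot'],-1)).as_matrix();print(r.round(3))
E
```

```text
[[ 0.    -0.945  0.327]
 [ 0.     0.327  0.945]
 [-1.    -0.     0.   ]]
```

View pics/c.png

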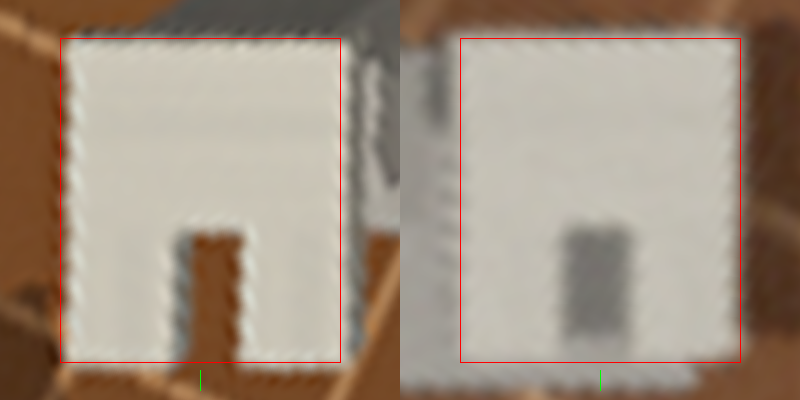

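Rectified views of the grey plate (scene left, top right) both show the notch as centred, opening to the rest's -x. The inner end is at row ~230 and the front edge at ~364. The averaged notch is (0.463,-0.331). I move towards the pin now.

Emit:
step_arm:
  series:
    - [-0.78,0,0,105,-501,-504,1]
    - [-0.78,0,0,105,-501,-504,1]
    - [-0.78,0,0,105,-501,-504,1]
    - [-0.78,0,0,105,-501,-504,1]
    - [-0.78,0,0,105,-501,-504,1]
    - [-0.78,0,0,105,-501,-504,1]
    - [-0.78,0,0,105,-501,-504,1]
    - [-0.78,0,0,105,-501,-504,1]
    - [-0.78,0,0,105,-501,-504,1]
    - [-0.78,0,0,105,-501,-504,1]
    - [-0.78,0,0,105,-501,-504,1]
    - [-0.78,0,0,105,-501,-504,1]
  grip_force: 40

```text
t: 2.0
tcp_pos: [0.4137, 0.1567, 0.3339]
eef_rot: [-0.377, 0.599, -0.376, -0.598]
ft_force: [0.9, 0.6, -0.6]
gripper_width: 0.0855
```

```bash
cat >> h.py <<'E'
def delta(g,jaw=115.6):
    """tool turn/shift to bring grasp point to g (m) with jaw angle (deg), pointing down"""
    s=robot.observe();r=R.from_quat(np.roll(s['eef_rot'],-1));p=np.array(s['tcp_pos'])
    j=np.radians(jaw);x=np.array([0,0,-1.]);z=np.array([np.cos(j),np.sin(j),0]);Q=R.from_matrix(np.c_[x,np.cross(z,x),z])
    print('t',round(s['t'],2),'grasp',(p+r.apply([.155,0,0])).round(4),'F',np.round(s['ft_force'],1),'w',round(s['gripper_width'],4),'q',np.round(s['qpos'],2))
    print('turn',(r.inv()*Q).as_rotvec().round(3),'shift',(r.inv().apply(np.array(g)+[0,0,.155]-p)*1000).round(1))
E
python3 -c "
from h import *
delta((.513,-.049,.145))"
```

```text
t 2.0 grasp [0.4139 0.1567 0.1789] F [ 0.9  0.6 -0.6] w 0.0855 q [ 0.11  0.4   1.95  0.    0.78 -1.91]
turn [ 0.001 -0.     0.001] shift [  33.9   -0.5 -228.4]
```

Emit:
step_arm:
  series:
    - [0,0,0,34,-0.5,-228.4,1]
    - [0,0,0,34,-0.5,-228.4,1]
    - [0,0,0,34,-0.5,-228.4,1]
    - [0,0,0,34,-0.5,-228.4,1]
    - [0,0,0,34,-0.5,-228.4,1]
    - [0,0,0,34,-0.5,-228.4,1]
    - [0,0,0,34,-0.5,-228.4,1]
    - [0,0,0,34,-0.5,-228.4,1]
    - [0,0,0,34,-0.5,-228.4,1]

```text
t: 2.75
tcp_pos: [0.5117, -0.0468, 0.2997]
eef_rot: [0.377, -0.598, 0.377, 0.599]
ft_force: [-0.5, -1.0, 0.1]
gripper_width: 0.0854
```

```bash
python3 -c "
from h import *
delta((.513,-.049,.095))
p,d=robot.camera('scene');u,v=map(int,proj('scene',(.513,-.049,.1)))
q,_=robot.camera('top');a,b=map(int,proj('top',(.513,-.049,.1)))
f=lambda i,u,v:cv2.resize(i[v-35:v+35,u-35:u+35],None,fx=5.6,fy=5.6,interpolation=3)
save(np.hstack([f(p,u,v),f(q,a,b)]),'d.png')"
```

```text
t 2.75 grasp [ 0.5114 -0.0467  0.1447] F [-0.5 -1.   0.1] w 0.0854 q [-0.31  0.54  1.81  0.    0.8  -2.33]
turn [ 0.     0.001 -0.001] shift [49.7 -0.3 -2.6]
```

View pics/d.png

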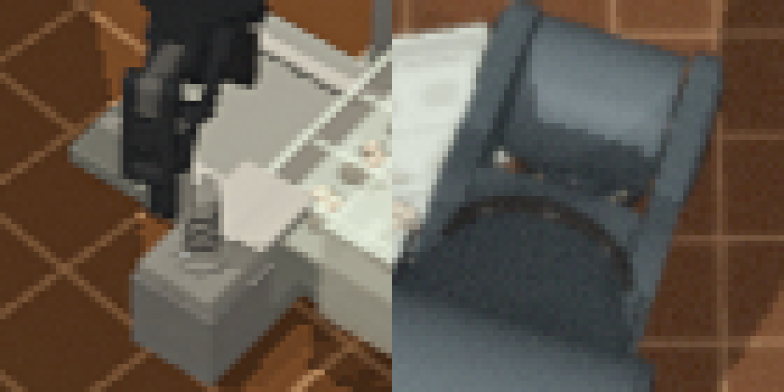

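The scene crop shows the open fingers just above and behind the pin (crop 200,220). Joint 6 would come close to its limit at the notch, so I turn half round first, which gives the same grasp.

Emit:
step_arm:
  series:
    - [0.124,0,0,0,0,-2.6,1]
    - [0.248,0,0,0,0,-2.6,1]
    - [0.372,0,0,0,0,-2.6,1]
    - [0.496,0,0,0,0,-2.6,1]
    - [0.62,0,0,0,0,-2.6,1]
    - [0.744,0,0,0,0,-2.6,1]
    - [0.868,0,0,0,0,-2.6,1]
    - [0.992,0,0,0,0,-2.6,1]
    - [1.116,0,0,0,0,-2.6,1]
    - [1.24,0,0,0,0,-2.6,1]
    - [1.364,0,0,0,0,-2.6,1]
    - [1.488,0,0,0,0,-2.6,1]

```text
t: 3.85
tcp_pos: [0.5128, -0.0479, 0.3001]
eef_rot: [0.683, -0.184, 0.683, 0.184]
ft_force: [0.1, 0.3, 0.5]
gripper_width: 0.0854
```

Emit:
step_arm:
  series:
    - [0.124,0,0,0,0,0,1]
    - [0.248,0,0,0,0,0,1]
    - [0.372,0,0,0,0,0,1]
    - [0.496,0,0,0,0,0,1]
    - [0.62,0,0,0,0,0,1]
    - [0.744,0,0,0,0,0,1]
    - [0.868,0,0,0,0,0,1]
    - [0.992,0,0,0,0,0,1]
    - [1.116,0,0,0,0,0,1]
    - [1.24,0,0,0,0,0,1]
    - [1.364,0,0,0,0,0,1]
    - [1.488,0,0,0,0,0,1]

```text
t: 4.85
tcp_pos: [0.5128, -0.0479, 0.3001]
eef_rot: [0.627, 0.327, 0.627, -0.327]
ft_force: [1.8, -0.4, -0.9]
gripper_width: 0.0857
```

```bash
python3 -c "
from h import *
delta((.513,-.049,.095),-64.4)"
```

```text
t 4.85 grasp [ 0.5128 -0.0479  0.1451] F [ 1.8 -0.4 -0.9] w 0.0857 q [-0.31  0.54  1.8   0.    0.8   0.65]
turn [ 0.162 -0.     0.   ] shift [50.1 -0.5  1. ]
```

Emit:
step_arm:
  series:
    - [0.12,0,0,10,-0.5,1,1]
    - [0.162,0,0,20,-0.5,1,1]
    - [0.162,0,0,30,-0.5,1,1]
    - [0.162,0,0,40,-0.5,1,1]
    - [0.162,0,0,50,-0.5,1,1]
    - [0.162,0,0,50,-0.5,1,1]

```text
t: 5.35
tcp_pos: [0.5128, -0.05, 0.2479]
eef_rot: [0.598, 0.375, 0.601, -0.376]
ft_force: [-0.6, 0.1, 0.0]
gripper_width: 0.0856
```

Emit:
step_arm:
  series:
    - [0,0,0,0,0,0,0]
    - [0,0,0,0,0,0,0]
    - [0,0,0,0,0,0,0]
    - [0,0,0,0,0,0,0]
    - [0,0,0,0,0,0,0]
    - [0,0,0,0,0,0,0]
    - [0,0,0,0,0,0,0]
    - [0,0,0,0,0,0,0]
    - [0,0,0,0,0,0,0]
    - [0,0,0,0,0,0,0]
    - [0,0,0,0,0,0,0]
  grip_force: 40

```text
t: 6.27
tcp_pos: [0.5132, -0.0501, 0.2502]
eef_rot: [0.599, 0.376, 0.599, -0.376]
ft_force: [-0.7, 4.2, 5.5]
gripper_width: 0.0188
```

```bash
python3 -c "
from h import *
delta((.513,-.049,.185),-64.4);print(robot.observe()['wrist_torque'])"
```

```text
t 6.27 grasp [ 0.5131 -0.0499  0.0952] F [-0.7  4.2  5.5] w 0.0188 q [-0.31  0.63  1.83  0.    0.68  0.8 ]
turn [ 0.004 -0.001  0.   ] shift [-89.8   0.3  -1.2]
[ 0.82628738  0.27397056 -0.01647348]
```

Emit:
step_arm:
  series:
    - [0,0,0,-5,0,0,0]
    - [0,0,0,-12,0,0,0]
    - [0,0,0,-22,0,0,0]
    - [0,0,0,-34,0,0,0]
    - [0,0,0,-46,0,0,0]
    - [0,0,0,-58,0,0,0]
    - [0,0,0,-72,0,0,0]
    - [0,0,0,-86,0,0,0]
    - [0,0,0,-90,0,0,0]
    - [0,0,0,-90,0,0,0]

```text
t: 7.1
tcp_pos: [0.5142, -0.0512, 0.3417]
eef_rot: [0.601, 0.376, 0.597, -0.375]
ft_force: [0.4, -0.2, -1.2]
gripper_width: 0.0186
```

```bash
python3 -c "
from h import *
delta((.409,-.357,.185),-64.4)
p,d=robot.camera('scene');u,v=map(int,proj('scene',(.513,-.049,.13)))
save(cv2.resize(p[v-50:v+60,u-55:u+55],None,fx=4,fy=4,interpolation=3),'e.png')
print([(x['at'],x['confidence']) for x in robot.spot_point('pin_collar','scene')],proj('scene',(.513,-.0495,.150)))"
```

```text
t 7.1 grasp [ 0.5149 -0.0516  0.1867] F [ 0.4 -0.2 -1.2] w 0.0186 q [-0.32  0.47  1.77 -0.    0.9   0.8 ]
turn [ 0.004  0.004 -0.003] shift [   1.9 -228.   229.4]
[([279.1, 203.2], 0.43)] [278.46193947 203.72494677]
```

View pics/e.png

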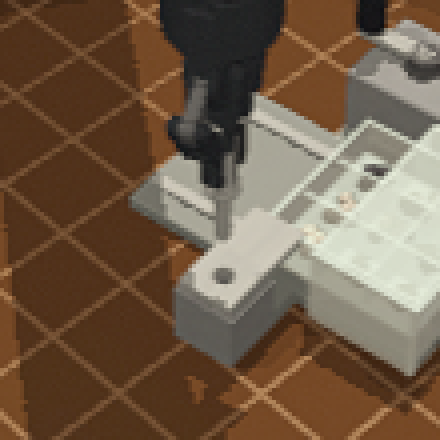

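The pin is clear of the bore (crop 222,275 is empty), upright in the fingers. I move to a standoff in front of the notch.

Emit:
step_arm:
  series:
    - [0,0,0,-20,-26,26,0]
    - [0,0,0,-20,-52,52,0]
    - [0,0,0,-20,-78,78,0]
    - [0,0,0,-20,-104,104,0]
    - [0,0,0,-20,-130,130,0]
    - [0,0,0,-20,-156,156,0]
    - [0,0,0,-20,-182,182,0]
    - [0,0,0,-20,-208,208,0]
    - [0,0,0,-20,-222,222,0]
    - [0,0,0,-20,-228,229.4,0]
    - [0,0,0,-20,-228,229.4,0]
    - [0,0,0,-20,-228,229.4,0]

```text
t: 8.2
tcp_pos: [0.4081, -0.3558, 0.3589]
eef_rot: [0.598, 0.376, 0.6, -0.375]
ft_force: [-0.1, 0.4, -1.1]
gripper_width: 0.019
```

```bash
python3 -c "
from h import *
delta((.409,-.357,.132),-64.4)"
```

```text
t 8.2 grasp [ 0.4079 -0.3554  0.2039] F [-0.1  0.4 -1.1] w 0.019 q [-0.92  0.48  1.69  0.    0.98  0.2 ]
turn [ 0.003 -0.003 -0.   ] shift [71.9  0.3  1.6]
```

Emit:
step_arm:
  series:
    - [0,0,0,20,0,1.6,0]
    - [0,0,0,40,0,1.6,0]
    - [0,0,0,60,0,1.6,0]
    - [0,0,0,72,0,1.6,0]
    - [0,0,0,72,0,1.6,0]
    - [0,0,0,72,0,1.6,0]

```text
t: 8.7
tcp_pos: [0.4095, -0.3561, 0.2872]
eef_rot: [0.599, 0.375, 0.6, -0.375]
ft_force: [-0.0, -0.0, -1.8]
gripper_width: 0.0189
```

```bash
python3 - <<'E'
from h import *
delta((.463,-.331,.132),-64.4)
yaw=np.radians(25.6);c=(.435,-.345);o=[]
for cam in('scene','top'):
    p,d=robot.camera(cam); o.append(rect(cam,p,c,yaw,.095,50))
    P,_=cloud(cam,d,(100,180,400,320))
    s=robot.observe();g=np.array(s['tcp_pos'])
    w=(np.linalg.norm(P[:,:2]-g[:2],axis=1)<.02)
    for lo,hi,n in((.047,.085,'shank'),(.096,.104,'collar')):
        Q=P[w&(P[:,2]>lo)&(P[:,2]<hi)]; print(cam,n,len(Q),Q.mean(0).round(4) if len(Q) else '')
    print(robot.spot_point('pin_collar',cam)[:2],proj(cam,(g[0],g[1],.097)))
o=np.hstack(o)
for k in(0,400): cv2.line(o,(k+200,150),(k+200,390),(0,255,0),1)
save(o,'f.png')
E
```

```text
t 8.7 grasp [ 0.4092 -0.3557  0.1322] F [-0.  -0.  -1.8] w 0.0189 q [-0.92  0.59  1.74  0.    0.81  0.2 ]
turn [ 0.006 -0.003  0.   ] shift [ 0.2 59.1  0.9]
scene shank 39 [ 0.4137 -0.3572  0.0672]
scene collar 23 [ 0.4187 -0.3557  0.1011]
[{'at': [160.5, 256.2], 'confidence': 0.48}] [161.17657767 259.28673615]
top shank 0 
top collar 0 
[] [373.83038332 222.70380909]
```

View pics/f.png

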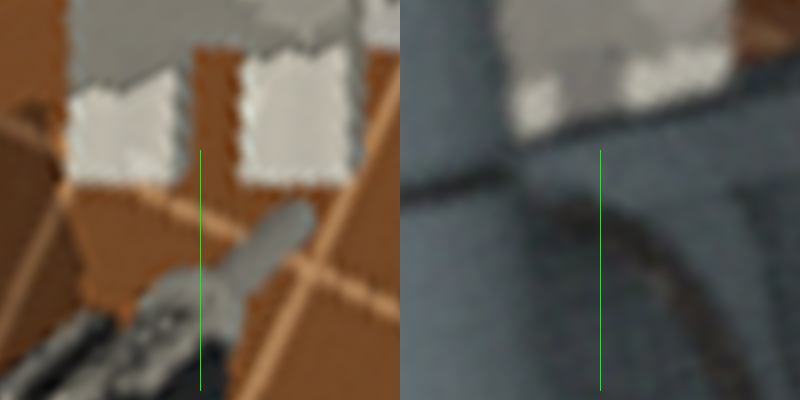

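The pin is in front of the plate (scene tip at crop 305,212) and needs about 1.6 mm along tool z to be on the notch line. I slide in with the collar a few mm above the plate and watch the force.

Emit:
step_arm:
  series:
    - [0,0,0,0,8,1.5,0]
    - [0,0,0,0,14,1.5,0]
    - [0,0,0,0,20,1.5,0]
    - [0,0,0,0,26,1.5,0]
    - [0,0,0,0,30,1.5,0]
    - [0,0,0,0,34,1.5,0]
    - [0,0,0,0,38,1.5,0]
    - [0,0,0,0,42,1.5,0]
    - [0,0,0,0,46,1.5,0]
    - [0,0,0,0,48,1.5,0]
    - [0,0,0,0,48,1.5,0]

```text
t: 9.82
tcp_pos: [0.4532, -0.3382, 0.2878]
eef_rot: [0.599, 0.375, 0.599, -0.375]
ft_force: [0.9, -0.3, -1.4]
gripper_width: 0.019
```

```bash
python3 - <<'E'
from h import *
delta((.4635,-.3315,.132),-64.4)
s=robot.observe();r=R.from_quat(np.roll(s['eef_rot'],-1));print('Ftool',r.inv().apply(s['ft_force']).round(1),'M',r.inv().apply(s['wrist_torque']).round(2))
p,d=robot.camera('scene')
save(cv2.resize(p[225:325,130:250],None,fx=5,fy=5,interpolation=3),'g.png')
E
```

```text
t 9.82 grasp [ 0.4532 -0.3382  0.1328] F [ 0.9 -0.3 -1.4] w 0.019 q [-0.84  0.61  1.69  0.    0.85  0.28]
turn [ 0.004  0.    -0.   ] shift [ 0.8 12.2 -1.5]
Ftool [1.4 0.7 0.7] M [-0.01 -0.01 -0.  ]
```

View pics/g.png

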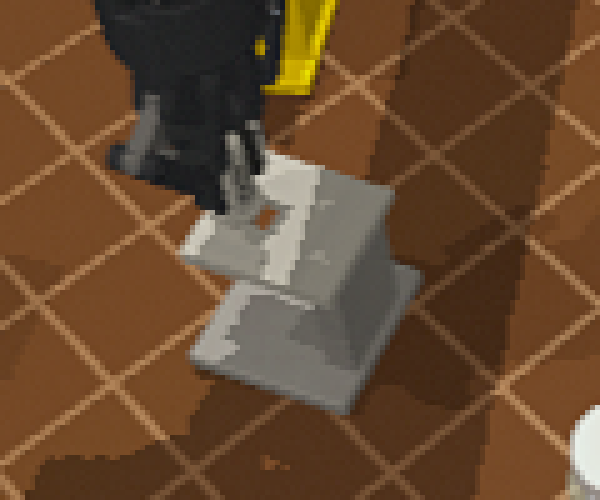

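The shank stands in the slot (crop 240,205) with no side force. I push inward to contact.

Emit:
step_arm:
  series:
    - [0,0,0,0,4,-0.7,0]
    - [0,0,0,0,8,-0.7,0]
    - [0,0,0,0,10,-0.7,0]
    - [0,0,0,0,11,-0.7,0]
    - [0,0,0,0,12,-0.7,0]
    - [0,0,0,0,12,-0.7,0]

```text
t: 10.37
tcp_pos: [0.4635, -0.3324, 0.2878]
eef_rot: [0.599, 0.376, 0.599, -0.376]
ft_force: [0.3, 0.1, -0.8]
gripper_width: 0.0187
```

```bash
cat >> h.py <<'E'
def ftool():
    s=robot.observe();r=R.from_quat(np.roll(s['eef_rot'],-1));print('Ftool',r.inv().apply(s['ft_force']).round(1),'M',r.inv().apply(s['wrist_torque']).round(2))
E
python3 -c "
from h import *
delta((.4635,-.3315,.132),-64.4);ftool()"
```

```text
t 10.37 grasp [ 0.4635 -0.3324  0.1328] F [ 0.3  0.1 -0.8] w 0.0187 q [-0.82  0.61  1.67 -0.    0.85  0.3 ]
turn [ 0.004  0.    -0.   ] shift [ 0.8  0.4 -0.8]
Ftool [ 0.8  0.3 -0. ] M [-0.    0.02  0.02]
```

Emit:
step_arm:
  series:
    - [0,0,0,0,0.7,-0.4,0]
    - [0,0,0,0,1.2,-0.4,0]
    - [0,0,0,0,1.7,-0.4,0]
    - [0,0,0,0,2,-0.4,0]
    - [0,0,0,0,2,-0.4,0]

```text
t: 10.78
tcp_pos: [0.4645, -0.3315, 0.2878]
eef_rot: [0.599, 0.375, 0.6, -0.376]
ft_force: [-3.3, -1.8, -1.1]
gripper_width: 0.0188
```

```bash
python3 -c "
from h import *
delta((.4635,-.3315,.132),-64.4);ftool()"
```

```text
t 10.78 grasp [ 0.4643 -0.3316  0.1328] F [-3.3 -1.8 -1.1] w 0.0188 q [-0.82  0.62  1.67 -0.    0.86  0.31]
turn [ 0.004 -0.     0.001] shift [ 0.8 -0.9 -0.5]
Ftool [ 1.1 -3.7  0.2] M [-0.02 -0.09 -0.75]
```

In contact with the inner end (3.7 N). Now I lower it.

Emit:
step_arm:
  series:
    - [0,0,0,1,0,0,0]
    - [0,0,0,2,0,0,0]
    - [0,0,0,3,0,0,0]
    - [0,0,0,4,0,0,0]
    - [0,0,0,4.5,0,0,0]
    - [0,0,0,5,0,0,0]
    - [0,0,0,5,0,0,0]

```text
t: 11.37
tcp_pos: [0.4645, -0.3315, 0.2833]
eef_rot: [0.599, 0.375, 0.599, -0.376]
ft_force: [-4.9, -3.0, 3.7]
gripper_width: 0.0188
```

```bash
python3 -c "
from h import *
delta((.4635,-.3315,.132),-64.4);ftool()"
```

```text
t 11.37 grasp [ 0.4644 -0.3316  0.1283] F [-4.9 -3.   3.7] w 0.0188 q [-0.82  0.62  1.67 -0.    0.84  0.31]
turn [0.004 0.    0.001] shift [-3.7 -0.9 -0.5]
Ftool [-3.7 -5.7  0.6] M [-0.01  0.05 -1.11]
```

Emit:
step_arm:
  series:
    - [0,0,0,0,-0.7,0,0]
    - [0,0,0,0,-0.7,0,0.3]
    - [0,0,0,0,-0.7,0,0.4]
    - [0,0,0,0,-0.7,0,0.6]
    - [0,0,0,0,-0.7,0,0.6]
    - [0,0,0,0,-0.7,0,0.6]
    - [0,0,0,0,-0.7,0,0.6]

```text
t: 11.95
tcp_pos: [0.4645, -0.3315, 0.2827]
eef_rot: [0.599, 0.376, 0.599, -0.376]
ft_force: [-0.3, -0.1, 0.5]
gripper_width: 0.0512
```

Emit:
step_arm:
  series:
    - [0,0,0,-10,0,0,0.6]
    - [0,0,0,-25,0,0,0.6]
    - [0,0,0,-45,0,0,0.6]
    - [0,0,0,-70,0,0,0.6]
    - [0,0,0,-100,0,0,0.6]
    - [0,0,0,-110,-40,0,0.6]
    - [0,0,0,-110,-80,0,0.6]
    - [0,0,0,-110,-110,0,0.6]
    - [0,0,0,-110,-130,0,0.6]

```text
t: 12.7
tcp_pos: [0.3452, -0.3889, 0.3941]
eef_rot: [0.599, 0.375, 0.599, -0.376]
ft_force: [-0.1, 0.4, -0.5]
gripper_width: 0.0515
```

```bash
python3 - <<'E'
from h import *
delta((.4246,.190,.19),-64.4);ftool()
p,d=robot.camera('scene');P,_=cloud('scene',d,(150,220,230,320))
w=np.linalg.norm(P[:,:2]-[.4645,-.332],axis=1)<.022
Q=P[w&(P[:,2]>.102)]; print('grip',len(Q),Q.mean(0).round(4),Q[:,2].max())
for lo in(.103,.113,.123,.133):
    q=Q[(Q[:,2]>lo)&(Q[:,2]<lo+.01)];print(lo,len(q),q.mean(0).round(4))
a=cv2.resize(p[235:305,150:230],None,fx=6,fy=6,interpolation=3)
t,_=robot.camera('top');b=cv2.resize(t[180:240,330:390],None,fx=7,fy=7,interpolation=3);b=cv2.resize(b,(320,420))
save(np.hstack([a[:420],b]),'h.png')
E
```

```text
t 12.7 grasp [ 0.3453 -0.3891  0.2391] F [-0.1  0.4 -0.5] w 0.0515 q [-1.06  0.4   1.71 -0.    1.03  0.06]
turn [0.003 0.002 0.001] shift [  48.1  323.2 -486.9]
Ftool [ 0.5  0.1 -0.4] M [-0.02  0.02  0.05]
grip 122 [ 0.4694 -0.3353  0.1291] 0.1447862194403825
0.103 18 [ 0.4718 -0.3368  0.1097]
0.113 22 [ 0.471  -0.3362  0.1176]
0.123 23 [ 0.4714 -0.3354  0.1279]
0.133 47 [ 0.4676 -0.3345  0.1396]
```

View pics/h.png

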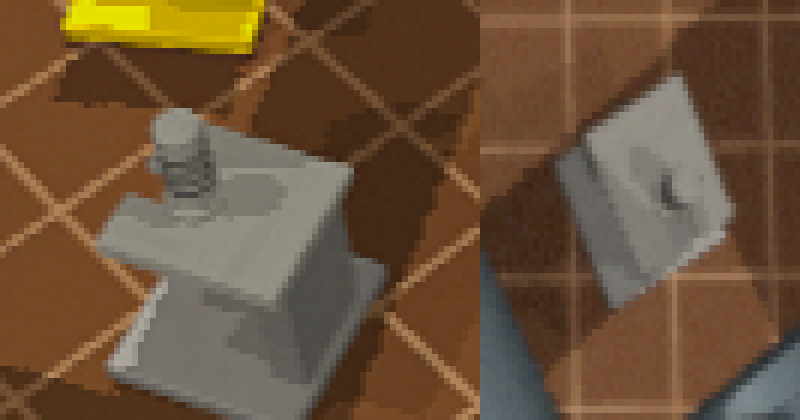

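The pin hangs upright in the notch, with its collar on the plate (crop 185,210) and its top at about 143 mm. Now to the crank.

Emit:
step_arm:
  series:
    - [0,0,0,3,22,-33,0.9]
    - [0,0,0,6,44,-66,0.9]
    - [0,0,0,9,66,-99,0.9]
    - [0,0,0,12,88,-132,0.9]
    - [0,0,0,15,110,-165,0.9]
    - [0,0,0,18,132,-198,0.9]
    - [0,0,0,22,154,-231,0.9]
    - [0,0,0,25,176,-264,0.9]
    - [0,0,0,28,198,-297,0.9]
    - [0,0,0,32,220,-330,0.9]
    - [0,0,0,35,242,-363,0.9]
    - [0,0,0,39,264,-396,0.9]

```text
t: 13.8
tcp_pos: [0.4126, 0.0861, 0.3543]
eef_rot: [0.6, 0.376, 0.599, -0.375]
ft_force: [1.8, -1.2, 0.1]
gripper_width: 0.0771
```

```bash
python3 - <<'E'
from h import *
delta((.425,.190,.19),-64.4)
# refine knob centre in first pictures, fit circle of knob-top pixels
for cam,box in(('top',(200,205,235,240)),('scene',(295,140,330,185))):
    d=np.load(cam+'0.npy');P,_=cloud(cam,d,box);Q=P[(P[:,2]>.13)&(P[:,2]<.142)]
    print(cam,len(Q),cv2.minEnclosingCircle((Q[:,:2]*1000).astype(np.float32)),Q[:,2].max())
E
```

```text
t 13.8 grasp [0.4128 0.0861 0.1993] F [ 1.8 -1.2  0.1] w 0.0771 q [-0.06  0.34  1.98  0.    0.82  1.06]
turn [ 0.005  0.    -0.002] shift [  9.4  56.5 -88.1]
top 30 ((425.7538146972656, 192.0861053466797), 11.628301620483398) 0.14173794620377778
scene 40 ((429.99700927734375, 187.0943145751953), 13.882657051086426) 0.13928570464958168
```

Emit:
step_arm:
  series:
    - [0,0,0,4,20,-30,0.9]
    - [0,0,0,9,40,-60,0.9]
    - [0,0,0,9,58,-88,0.9]
    - [0,0,0,9,58,-87.3,0.9]
    - [0,0,0,30,58,-87.3,0.9]
    - [0,0,0,50,58,-87.3,0.9]
    - [0,0,0,70,58,-87.3,0.9]
    - [0,0,0,84,58,-87.3,0.9]
    - [0,0,0,84,58,-87.3,0.9]
    - [0,0,0,84,58,-87.3,0.9]

```text
t: 14.63
tcp_pos: [0.4266, 0.1872, 0.2697]
eef_rot: [0.599, 0.375, 0.599, -0.376]
ft_force: [0.1, 0.5, 0.0]
gripper_width: 0.0766
```

Emit:
step_arm:
  series:
    - [0,0,0,0,0,0,0]
    - [0,0,0,0,0,0,0]
    - [0,0,0,0,0,0,0]
    - [0,0,0,0,0,0,0]
    - [0,0,0,0,0,0,0]
    - [0,0,0,0,0,0,0]
    - [0,0,0,0,0,0,0]
    - [0,0,0,0,0,0,0]
    - [0,0,0,0,0,0,0]
    - [0,0,0,0,0,0,0]
  grip_force: 30

```text
t: 15.47
tcp_pos: [0.4246, 0.1893, 0.2713]
eef_rot: [0.597, 0.378, 0.6, -0.376]
ft_force: [-7.1, 16.0, 12.5]
gripper_width: 0.0234
```

```bash
cat >> h.py <<'E'
def crank(a0,axis,step=15,n=12,z=.115,rad=.05):
    """rows (tool shift mm) for knob angles a0+step.. ; angle measured clockwise from machine -x"""
    s=robot.observe();r=R.from_quat(np.roll(s['eef_rot'],-1));p=np.array(s['tcp_pos'])
    for k in range(1,n+1):
        th=np.pi+np.radians(YAW-(a0+step*k));g=np.array([axis[0]+rad*np.cos(th),axis[1]+rad*np.sin(th),z+.155])
        print(a0+step*k,(r.inv().apply(g-p)*1000).round(1).tolist())
def where(axis):
    s=robot.observe();r=R.from_quat(np.roll(s['eef_rot'],-1));g=np.array(s['tcp_pos'])+r.apply([.155,0,0]);v=g[:2]-axis
    e=v/np.hypot(*v);F=np.array(s['ft_force'])
    print('angle',((180+YAW-np.degrees(np.arctan2(v[1],v[0])))%360).round(1),'rad',(np.hypot(*v)*1000).round(1),'z',g[2].round(4),'Frad',(F[:2]@e).round(1),'Fcw',(F[0]*e[1]-F[1]*e[0]).round(1),'Fz',F[2].round(1))
YAW=8.45
E
python3 -c "
from h import *
a=(.4764,.1974)
delta((.427,.190,.115),-64.4);where(a);crank(0,a)"
```

```text
t 15.47 grasp [0.4242 0.1902 0.1163] F [-7.1 16.  12.5] w 0.0234 q [0.18 0.55 1.95 0.01 0.65 1.29]
turn [ 0.    -0.006  0.   ] shift [1.3 2.4 0.5]
angle 0.6 rad 52.7 z 0.1163 Frad 4.8 Fcw 16.9 Fz 12.5
15 [1.4, 7.9, -11.5]
30 [1.4, 16.2, -21.5]
45 [1.5, 26.9, -29.1]
60 [1.5, 39.1, -33.6]
75 [1.5, 52.1, -34.8]
90 [1.5, 65.0, -32.6]
105 [1.4, 76.8, -27.2]
120 [1.4, 86.9, -18.8]
135 [1.3, 94.4, -8.2]
150 [1.2, 98.9, 4.1]
165 [1.2, 100.2, 17.1]
180 [1.1, 98.0, 29.9]
```

```bash
cat >> h.py <<'E'
def cranks(a0,axis,cmd,step=15,n=12,z=.118,rad=.05):
    """shifts from commanded TCP xyz cmd, nominal tool axes (jaw -64.4 deg)"""
    j=np.radians(-64.4);Z=np.array([np.cos(j),np.sin(j),0]);X=np.array([0,0,-1.]);Y=np.cross(Z,X)
    for k in range(1,n+1):
        th=np.pi+np.radians(YAW-(a0+step*k));g=np.array([axis[0]+rad*np.cos(th),axis[1]+rad*np.sin(th),z+.155])
        print(a0+step*k,(np.array([X,Y,Z])@(g-cmd)*1000).round(1).tolist())
    print('cmd',g.round(4).tolist())
E
python3 -c "
from h import *
cranks(0,(.4758,.1978),(.4266,.1872,.2700),step=10)"
```

```text
10 [-3.0, 4.5, -11.1]
20 [-3.0, 9.1, -18.5]
30 [-3.0, 14.9, -25.0]
40 [-3.0, 21.8, -30.3]
50 [-3.0, 29.5, -34.4]
60 [-3.0, 37.8, -37.0]
70 [-3.0, 46.5, -38.2]
80 [-3.0, 55.2, -37.9]
90 [-3.0, 63.7, -36.1]
100 [-3.0, 71.8, -32.8]
110 [-3.0, 79.1, -28.2]
120 [-3.0, 85.6, -22.3]
cmd [0.4942, 0.2443, 0.273]
```

Emit:
step_arm:
  series:
    - [0,0,0,-3,4.5,-11.1,0]
    - [0,0,0,-3,9.1,-18.5,0]
    - [0,0,0,-3,14.9,-25,0]
    - [0,0,0,-3,21.8,-30.3,0]
    - [0,0,0,-3,29.5,-34.4,0]
    - [0,0,0,-3,37.8,-37,0]
    - [0,0,0,-3,46.5,-38.2,0]
    - [0,0,0,-3,55.2,-37.9,0]
    - [0,0,0,-3,63.7,-36.1,0]
    - [0,0,0,-3,71.8,-32.8,0]
    - [0,0,0,-3,79.1,-28.2,0]
    - [0,0,0,-3,85.6,-22.3,0]

```text
t: 16.47
tcp_pos: [0.4945, 0.2441, 0.2721]
eef_rot: [0.599, 0.375, 0.6, -0.376]
ft_force: [-4.1, -1.6, -15.2]
gripper_width: 0.0232
```

```bash
python3 -c "
from h import *
a=(.4758,.1978)
delta((.4942,.2443,.118),-64.4);where(a);cranks(120,a,(.4942,.2443,.273),step=10)"
```

```text
t 16.47 grasp [0.4942 0.2439 0.1171] F [ -4.1  -1.6 -15.2] w 0.0232 q [ 0.26  0.62  1.73 -0.    0.79  1.38]
turn [0.004 0.    0.002] shift [-0.9 -0.2 -0.3]
angle 120.2 rad 49.7 z 0.1171 Frad -3.0 Fcw -3.2 Fz -15.2
130 [0.0, 5.3, 6.9]
140 [0.0, 9.4, 14.6]
150 [0.0, 12.1, 22.9]
160 [0.0, 13.3, 31.5]
170 [0.0, 12.9, 40.2]
180 [0.0, 11.1, 48.7]
190 [0.0, 7.8, 56.8]
200 [0.0, 3.2, 64.2]
210 [0.0, -2.7, 70.6]
220 [0.0, -9.6, 76.0]
230 [0.0, -17.3, 80.1]
240 [0.0, -25.6, 82.7]
cmd [0.5069, 0.1586, 0.273]
```

Emit:
step_arm:
  series:
    - [0,0,0,1,5.3,6.9,0]
    - [0,0,0,1.5,9.4,14.6,0]
    - [0,0,0,1.5,12.1,22.9,0]
    - [0,0,0,1.5,13.3,31.5,0]
    - [0,0,0,1.5,12.9,40.2,0]
    - [0,0,0,1.5,11.1,48.7,0]
    - [0,0,0,1.5,7.8,56.8,0]
    - [0,0,0,1.5,3.2,64.2,0]
    - [0,0,0,1.5,-2.7,70.6,0]
    - [0,0,0,1.5,-9.6,76,0]
    - [0,0,0,1.5,-17.3,80.1,0]
    - [0,0,0,1.5,-25.6,82.7,0]

```text
t: 17.47
tcp_pos: [0.5064, 0.1595, 0.2718]
eef_rot: [0.597, 0.378, 0.6, -0.376]
ft_force: [-5.2, 11.7, -9.6]
gripper_width: 0.0228
```

```bash
python3 -c "
from h import *
a=(.4758,.1978)
where(a);cranks(240,a,(.5069,.1586,.2715),step=10,z=.1165)"
```

```text
angle 239.5 rad 48.4 z 0.1168 Frad -12.4 Fcw -3.3 Fz -9.6
250 [0.0, -8.6, 1.1]
260 [0.0, -17.3, 0.8]
270 [0.0, -25.9, -1.0]
280 [0.0, -33.9, -4.3]
290 [0.0, -41.3, -8.9]
300 [0.0, -47.8, -14.8]
310 [0.0, -53.1, -21.7]
320 [0.0, -57.2, -29.4]
330 [0.0, -59.9, -37.7]
340 [0.0, -61.0, -46.3]
350 [0.0, -60.7, -55.0]
360 [0.0, -58.9, -63.5]
cmd [0.4263, 0.1905, 0.2715]
```

```bash
python3 -c "
from h import *
cranks(240,(.4735,.1984),(.5069,.1586,.2715),step=10,z=.1155)"
```

```text
250 [1.0, -10.4, -0.4]
260 [1.0, -19.1, -0.7]
270 [1.0, -27.7, -2.5]
280 [1.0, -35.7, -5.8]
290 [1.0, -43.1, -10.5]
300 [1.0, -49.6, -16.3]
310 [1.0, -54.9, -23.2]
320 [1.0, -59.0, -30.9]
330 [1.0, -61.7, -39.2]
340 [1.0, -62.9, -47.8]
350 [1.0, -62.5, -56.5]
360 [1.0, -60.7, -65.1]
cmd [0.424, 0.1911, 0.2705]
```

Emit:
step_arm:
  series:
    - [0,0,0,1,-10.4,-0.4,0]
    - [0,0,0,1,-19.1,-0.7,0]
    - [0,0,0,1,-27.7,-2.5,0]
    - [0,0,0,1,-35.7,-5.8,0]
    - [0,0,0,1,-43.1,-10.5,0]
    - [0,0,0,1,-49.6,-16.3,0]
    - [0,0,0,1,-54.9,-23.2,0]
    - [0,0,0,1,-59,-30.9,0]
    - [0,0,0,1,-61.7,-39.2,0]
    - [0,0,0,1,-62.9,-47.8,0]
    - [0,0,0,1,-62.5,-56.5,0]
    - [0,0,0,1,-60.7,-65.1,0]

```text
t: 18.47
tcp_pos: [0.4237, 0.1913, 0.2715]
eef_rot: [0.6, 0.376, 0.599, -0.375]
ft_force: [-2.2, -4.1, 6.2]
gripper_width: 0.023
```

```bash
python3 -c "
from h import *
a=(.4735,.1984)
where(a);cranks(0,a,(.424,.1911,.2705),step=10,z=.1155)
p,d=robot.camera('scene');save(cv2.resize(p[100:280,220:420],None,fx=3,fy=3,interpolation=3),'i.png')"
```

```text
angle 0.3 rad 50.1 z 0.1165 Frad 2.8 Fcw -3.8 Fz 6.2
10 [0.0, 3.3, -8.0]
20 [0.0, 7.9, -15.4]
30 [0.0, 13.8, -21.9]
40 [0.0, 20.7, -27.2]
50 [0.0, 28.4, -31.3]
60 [0.0, 36.7, -33.9]
70 [0.0, 45.3, -35.1]
80 [0.0, 54.0, -34.8]
90 [0.0, 62.5, -33.0]
100 [0.0, 70.6, -29.7]
110 [0.0, 78.0, -25.0]
120 [0.0, 84.5, -19.2]
cmd [0.4919, 0.2449, 0.2705]
```

View pics/i.png

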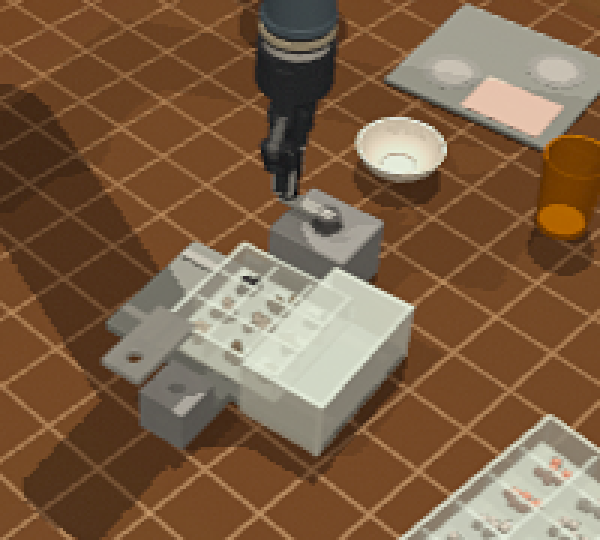

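The tray is half out after one turn; its ear hole is at (133,357), clear of the lug bore at (178,388). Second turn.

Emit:
step_arm:
  series:
    - [0,0,0,0,3.3,-8,0]
    - [0,0,0,0,7.9,-15.4,0]
    - [0,0,0,0,13.8,-21.9,0]
    - [0,0,0,0,20.7,-27.2,0]
    - [0,0,0,0,28.4,-31.3,0]
    - [0,0,0,0,36.7,-33.9,0]
    - [0,0,0,0,45.3,-35.1,0]
    - [0,0,0,0,54,-34.8,0]
    - [0,0,0,0,62.5,-33,0]
    - [0,0,0,0,70.6,-29.7,0]
    - [0,0,0,0,78,-25,0]
    - [0,0,0,0,84.5,-19.2,0]

```text
t: 19.52
tcp_pos: [0.4913, 0.2456, 0.2714]
eef_rot: [0.599, 0.375, 0.6, -0.376]
ft_force: [-4.5, -4.0, 7.7]
gripper_width: 0.0231
```

Emit:
step_arm:
  series:
    - [0,0,0,0,5.3,6.9,0]
    - [0,0,0,0,9.4,14.6,0]
    - [0,0,0,0,12.1,22.9,0]
    - [0,0,0,0,13.3,31.5,0]
    - [0,0,0,0,12.9,40.2,0]
    - [0,0,0,0,11.1,48.7,0]
    - [0,0,0,0,7.8,56.8,0]
    - [0,0,0,0,3.2,64.2,0]
    - [0,0,0,0,-2.7,70.6,0]
    - [0,0,0,0,-9.6,76,0]
    - [0,0,0,0,-17.3,80.1,0]
    - [0,0,0,0,-25.6,82.7,0]

```text
t: 20.52
tcp_pos: [0.5057, 0.1604, 0.2715]
eef_rot: [0.6, 0.378, 0.598, -0.374]
ft_force: [-0.4, 4.3, 4.8]
gripper_width: 0.0235
```

```bash
python3 -c "
from h import *
a=(.4735,.1984)
where(a);cranks(240,a,(.5046,.1592,.2705),step=10,z=.1155)"
```

```text
angle 237.2 rad 50.0 z 0.1165 Frad -3.5 Fcw -2.6 Fz 4.8
250 [0.0, -8.6, 1.1]
260 [0.0, -17.3, 0.8]
270 [0.0, -25.9, -1.0]
280 [0.0, -33.9, -4.3]
290 [0.0, -41.3, -8.9]
300 [0.0, -47.8, -14.8]
310 [0.0, -53.1, -21.7]
320 [0.0, -57.2, -29.4]
330 [0.0, -59.9, -37.7]
340 [0.0, -61.0, -46.3]
350 [0.0, -60.7, -55.0]
360 [0.0, -58.9, -63.5]
cmd [0.424, 0.1911, 0.2705]
```

Emit:
step_arm:
  series:
    - [0,0,0,0,-8.6,1.1,0]
    - [0,0,0,0,-17.3,0.8,0]
    - [0,0,0,0,-25.9,-1,0]
    - [0,0,0,0,-33.9,-4.3,0]
    - [0,0,0,0,-41.3,-8.9,0]
    - [0,0,0,0,-47.8,-14.8,0]
    - [0,0,0,0,-53.1,-21.7,0]
    - [0,0,0,0,-57.2,-29.4,0]
    - [0,0,0,0,-59.9,-37.7,0]
    - [0,0,0,0,-61,-46.3,0]
    - [0,0,0,0,-60.7,-55,0]
    - [0,0,0,0,-58.9,-63.5,0]

```text
t: 21.52
tcp_pos: [0.4237, 0.1908, 0.2713]
eef_rot: [0.6, 0.375, 0.599, -0.375]
ft_force: [-1.4, -3.8, 11.0]
gripper_width: 0.0232
```

Emit:
step_arm:
  series:
    - [0,0,0,0,0.5,-1.5,0]
    - [0,0,0,0,1,-3,0]
    - [0,0,0,0,1,-3,0]
    - [0,0,0,0,1,-3,0]

```text
t: 21.85
tcp_pos: [0.4237, 0.1925, 0.2713]
eef_rot: [0.601, 0.373, 0.599, -0.376]
ft_force: [-0.9, -12.6, 10.9]
gripper_width: 0.0229
```

```bash
python3 -c "
from h import *
where((.4735,.1984))"
```

```text
angle 0.8 rad 50.1 z 0.1164 Frad 2.6 Fcw -12.4 Fz 10.9
```

Emit:
step_arm:
  series:
    - [0,0,0,0,0.3,-1,0]
    - [0,0,0,0,0.6,-2,0]
    - [0,0,0,0,0.6,-2,0]
    - [0,0,0,0,0.6,-2,0]

```text
t: 22.18
tcp_pos: [0.4236, 0.1933, 0.2713]
eef_rot: [0.602, 0.372, 0.598, -0.376]
ft_force: [0.8, -21.2, 12.2]
gripper_width: 0.0232
```

```bash
python3 -c "
from h import *
where((.4735,.1984))"
```

```text
angle 1.3 rad 50.1 z 0.1163 Frad 1.8 Fcw -21.1 Fz 12.2
```

Firm end stop: 21 N with next to no movement. I ease off, release and rise.

Emit:
step_arm:
  series:
    - [0,0,0,0,-0.5,1.7,0]
    - [0,0,0,0,-1.1,3.2,0]
    - [0,0,0,0,-1.1,3.2,0.3]
    - [0,0,0,0,-1.1,3.2,0.9]
    - [0,0,0,0,-1.1,3.2,0.9]
    - [0,0,0,0,-1.1,3.2,0.9]
    - [0,0,0,0,-1.1,3.2,0.9]
    - [0,0,0,0,-1.1,3.2,0.9]
    - [0,0,0,0,-1.1,3.2,0.9]

```text
t: 22.93
tcp_pos: [0.4235, 0.193, 0.2701]
eef_rot: [0.599, 0.375, 0.599, -0.376]
ft_force: [0.1, 0.2, 0.1]
gripper_width: 0.0771
```

Emit:
step_arm:
  series:
    - [0,0,0,-15,0,0,0.9]
    - [0,0,0,-35,0,0,0.9]
    - [0,0,0,-60,0,0,0.9]
    - [0,0,0,-90,0,0,0.9]
    - [0,0,0,-120,0,0,0.9]
    - [0,0,0,-130,10,-30,0.9]
    - [0,0,0,-130,20,-65,0.9]
    - [0,0,0,-130,30,-100,0.9]
    - [0,0,0,-130,40,-135,0.9]
    - [0,0,0,-130,50,-160,0.9]
    - [0,0,0,-130,50,-180,0.9]
    - [0,0,0,-130,50,-180,0.9]

```text
t: 23.93
tcp_pos: [0.3887, 0.3796, 0.4001]
eef_rot: [0.599, 0.375, 0.6, -0.374]
ft_force: [0.7, -0.2, 0.5]
gripper_width: 0.0766
```

```bash
python3 - <<'E'
from h import *
p,d=robot.camera('scene');t,dt=robot.camera('top');s=robot.observe();print(s['t'],s['tcp_pos'],s['ft_force'])
save(np.vstack([cv2.resize(p[110:340,50:430],(640,300),interpolation=2),cv2.resize(t[140:280,180:460],(640,300),interpolation=2)]),'j.png')
P,_=cloud('scene',d,(150,220,230,320));w=np.linalg.norm(P[:,:2]-[.4645,-.332],axis=1)<.022
Q=P[w&(P[:,2]>.102)];print('pin',len(Q),Q.mean(0).round(4),Q[:,2].max())
for cam,D,D0,b in(('top',dt,np.load('top0.npy'),(200,205,235,240)),('scene',d,np.load('scene0.npy'),(295,140,330,185))):
    for x in(D0,D):
        P,_=cloud(cam,x,b);Q=P[(P[:,2]>.13)&(P[:,2]<.142)];print('knob',cam,Q[:,:2].mean(0).round(4) if len(Q) else '')
# tray front edge in machine frame
o=np.array([.4735,.1984]);y=np.radians(YAW)
for cam,D in(('top',dt),('scene',d)):
    P,_=cloud(cam,D,(200,120,400,280));v=P[:,:2]-o;mx=v@[np.cos(y),np.sin(y)]*1e3-40;my=v@[-np.sin(y),np.cos(y)]*1e3+125
    k=(abs(P[:,2]-.058)<.006)&(abs(my)<60)&(mx<0);print(cam,'tray front x',np.percentile(mx[k],[0,1,3]).round(1),'want -150')
E
```

```text
24.0333 [0.38952257 0.37698492 0.39987105] [ 0.35576002 -0.86375231  1.01034995]
pin 122 [ 0.4696 -0.3352  0.1296] 0.14444080766577683
knob top [0.426  0.1921]
knob top [0.4253 0.1923]
knob scene [0.4303 0.1869]
knob scene [0.4301 0.1876]
top tray front x [-158.5 -147.3 -147.1] want -150
scene tray front x [-478.2 -474.6 -471.6] want -150
```

View pics/j.png

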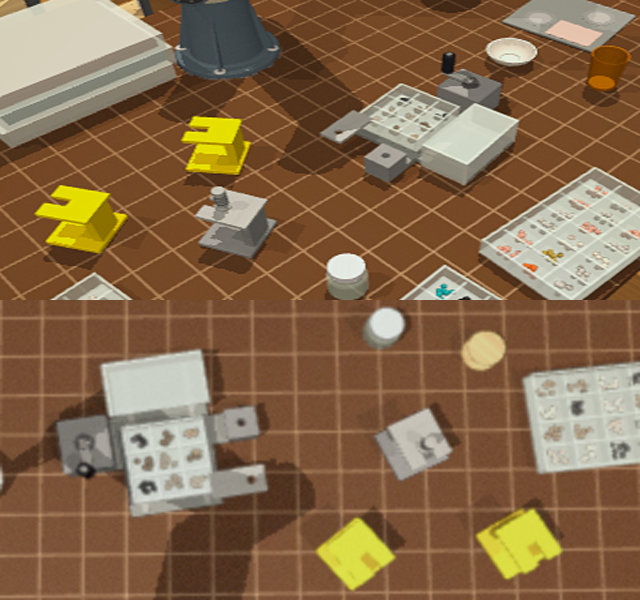

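The tray is fully out (top view 165,460), the pin hangs in the grey rest (scene 218,200), the knob is back at its start side and the bystanders are in place. I hand in.

```bash
python3 -c "
from bench import robot
robot.hand_in();print(robot.observe()['t'])"
```

```text
the job is handed in; nothing more can be done
the job is handed in; nothing more can be done
```

The pin is parked in the grey pin rest, the tray is out at its stop, and I handed the job in at about 24 s.

- **Pin:** I drew it straight up out of the bore and slid it into the notch until it met the inner end (about 4 N). I then lowered it until the collar sat on the plate and let go. In the last pictures it hangs upright, with its top measured at about 144 mm against 143 mm expected, and it had not moved since release.
- **Crank and tray:** I turned the crank clockwise two full turns. At the end stop the force rose to 21 N with under 1 mm of further movement. The top camera puts the tray's front edge at x of about -147 mm in the machine frame (nominal -150, within measuring error). The knob is back at its start position to within 1 mm.
- **Other things:** The jar, bowl, tumbler, spool and the yellow look-alike rests appear undisturbed by eye in the last pictures. I did not measure them. The arm was clear of everything.

Two checks disagreed:
- **Tray edge:** The scene-camera measurement of the tray edge was useless (-478 mm) because it picked up background points. I relied on the top camera, the pictures and the force at the stop instead.
- **Crank axis:** My first crank-axis estimate was about 2–3 mm off, which showed as 12 N of side force. I corrected it during the first turn.

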